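Make up the drilling and polishing kits

TASK

Make up the two rotary-tool kits for the shell workshop: the blue tray is the drilling kit and gets the amber bottle and the yellow block of drill bits, the red tray is the polishing kit and gets the white bottle, the grey block of white felt wheels and the small round tin of polish. Stand each block lengthwise in the long middle pocket of its tray and each bottle and the tin in an empty end pocket, every piece upright and flat on the pocket's floor, one to a pocket. Leave the green bottle and the green block of grinding stones where they stand, and do not tip any bottle over.

Things in the scene. Friction and masses are not known exactly. Their poses are not given: they have to be found in the camera images.
- tray_blue: Blue kit tray, 212 (its y) x 68 (its x) mm, fixed. Walls 4 thick, top 12 high, floor 3 above the bench. Pockets in a row along y: long middle one at y=0 (80 along y, 60 along x), end ones at y=-73 and y=+73 mm (58 along y, 60 along x). Origin: centre of underside. A grey stone (26x48, top at 23 mm) fills the y=+73 pocket; the other two are empty.
- tray_red: Red kit tray, 212 (its y) x 68 (its x) mm, fixed. Walls 4 thick, top 12 high, floor 3 above the bench. Pockets in a row along y: long middle one at y=0 (80 along y, 60 along x), end ones at y=-73 and y=+73 mm (58 along y, 60 along x). Origin: centre of underside. All three are empty; bottle and tin may take either end.
- bottle_amber: Dropper bottle, 30 mm across and 75 mm tall with its squeeze bulb: straight round body (30 mm diameter) from the base to 44 mm up, paper label around it, narrow neck, cap and bulb (21 mm across or less) above. Loose, upright. Origin: centre of its underside; z up. Amber-brown body, black cap and bulb; about 50 g.
- bottle_white: Dropper bottle, 30 mm across and 75 mm tall with its squeeze bulb: straight round body (30 mm diameter) from the base to 44 mm up, paper label around it, narrow neck, cap and bulb (21 mm across or less) above. Loose, upright. Origin: centre of its underside; z up. White body and cap, red bulb; about 35 g.
- block_drills: Loose holder block, 30 mm wide (its x) by 56 mm long (its y) and 30 mm high, with six small rotary-tool accessories standing in its top, inside its outline, to 55 mm high. Take it by its two long sides (30 mm apart). Origin: centre of its underside; z up. Yellow block with thin steel drill bits in brass collars; about 80 g.
- block_felts: Loose holder block, 30 mm wide (its x) by 56 mm long (its y) and 30 mm high, with six small rotary-tool accessories standing in its top, inside its outline, to 55 mm high. Take it by its two long sides (30 mm apart). Origin: centre of its underside; z up. Grey block with six white felt wheels; about 80 g.
- tin_polish: Small round aluminium tin with a brass lid and an orange dot on top, 40 mm across and 28 mm high, about 60 g. Loose, stands lid up. Origin: centre of its underside; z up.
- bottle_green: Dropper bottle, 30 mm across and 75 mm tall with its squeeze bulb: straight round body (30 mm diameter) from the base to 44 mm up, paper label around it, narrow neck, cap and bulb (21 mm across or less) above. Loose, upright. Origin: centre of its underside; z up. Green body, black cap and bulb. Not part of a kit: it stays where it is.
- block_stones: Loose holder block, 30 mm wide (its x) by 56 mm long (its y) and 30 mm high, with six small rotary-tool accessories standing in its top, inside its outline, to 55 mm high. Take it by its two long sides (30 mm apart). Origin: centre of its underside; z up. Green block with six orange grinding stones. Not part of a kit: it stays where it is.

How it is judged:
At the end, for the whole second after the job is handed in: All five pieces in own tray and pocket, upright (0.12 rad), on its floor (within 4 mm), at rest; off pocket centre at most 17/16 mm across/along (bottles), 18/15 (blocks, lengthwise within 0.35 rad), 12/11 (tin). Green bottle and stones block upright, moved under 20 mm (x of bottle_amber in the frame of tray_blue between -0.017 and 0.017 m and z of bottle_amber in the frame of tray_blue between -0.002 and 0.007 m and angle between each of bottle_amber, block_drills, bottle_white, block_felts, tin_polish, bottle_green, block_stones's own z axis and vertical below 0.12 rad and y of bottle_amber in the frame of tray_blue between -0.089 and -0.057 m and x of block_drills in the frame of tray_blue between -0.018 and 0.018 m and z of block_drills in the frame of tray_blue between -0.002 and 0.007 m and y of block_drills in the frame of tray_blue between -0.015 and 0.015 m and x of bottle_white in the frame of tray_red between -0.017 and 0.017 m and z of bottle_white in the frame of tray_red between -0.002 and 0.007 m and (y of bottle_white in the frame of tray_red between -0.089 and -0.057 m or y of bottle_white in the frame of tray_red between 0.057 and 0.089 m) and x of block_felts in the frame of tray_red between -0.018 and 0.018 m and z of block_felts in the frame of tray_red between -0.002 and 0.007 m and y of block_felts in the frame of tray_red between -0.015 and 0.015 m and x of tin_polish in the frame of tray_red between -0.012 and 0.012 m and z of tin_polish in the frame of tray_red between -0.002 and 0.007 m and (y of tin_polish in the frame of tray_red between -0.084 and -0.062 m or y of tin_polish in the frame of tray_red between 0.062 and 0.084 m) and angle between the y axis of block_drills and the y axis of tray_blue, either way round below 0.35 rad and angle between the y axis of block_felts and the y axis of tray_red, either way round below 0.35 rad and distance of each of bottle_green, block_stones from where it was at the start of the episode below 0.02 m and linear speed of each of bottle_amber, block_drills, bottle_white, block_felts, tin_polish, bottle_green, block_stones below 0.02 m/s and angular speed of each of bottle_amber, block_drills, bottle_white, block_felts, tin_polish, bottle_green, block_stones below 0.2 rad/s); the robot touches nothing.
It fails at once if a bottle was tipped over (more than 0.9 rad from upright) (angle between any of bottle_amber, bottle_white, bottle_green's own z axis and vertical above 0.9 rad).
It also fails if it takes over 128 s, if anything falls off the work surface, if the arm or the gripper's body presses on something with over 40 N, if the wrist force passes 120 N, or if a joint passes its speed limit or range.

ROBOT

A 7-joint arm with a two-finger parallel gripper is mounted at the origin on the work surface. World frame = base frame: x ahead of the robot, y to its left, z up, the work surface at z = 0. Lengths are in m, angles in rad, forces in N, time in s.
With the tool pointing down it reaches from about 0.4 to 0.85 m from the base axis. Payload 4.5 kg.
Tool frame: the origin (TCP) lies where the fingers leave the gripper's body, on its centre line; the fingertips stand 64 mm ahead of it and the grasp point (between the pads) lies 45 mm ahead of it; z points along the fingers, y is the line along which they close (so a half turn about z gives the same grasp; the last joint's range is limited). The gripper opens to 88 mm and grips with 3 to 60 N. Pads are 18 mm wide; open, the fingers measure 123 mm over their backs; the gripper's body (75 mm by 187 mm) begins 45 mm behind the grasp point.
Start: joints at [-1.253, 0.689, -0.195, 1.565, 0.157, 0.902, -0.215], TCP at [0.175, 0.6, 0.303] pointing down, gripper open.
Joint ranges: [-3.01, 3.01], [-0.46, 2.08], [-1.47, 1.51], [0.13, 2.56], [-1, 4.14], [0.04, 2.09], [-2.66, 2.66]. Speed limits (rad/s): [2.57, 2.57, 3.14, 3.14, 3.14, 3.14, 3.14].

INTERFACE

Orientations are given as a unit quaternion [x, y, z, w].
In Python, from plant import r gives the robot as it stands.
- The arm moves only by the tool play_rows, never from a script. Its arguments are lists of equal length, an entry for each row: "translation": the shift along the tool's x, y, z in m, a list of three; "delta_rot": the turn, a rotation vector about the tool's x, y, z in degrees, a list of three; "grip": the opening, from -1 (shut) to 1 (fully open). In form: {"translation": [[x, y, z], ...], "delta_rot": [[rx, ry, rz], ...], "grip": [grip, ...]}. A call has 1 to 20 rows; each row shifts and turns the commanded pose from where the row before left it, along the tool's axes as they then stand; what a row does not reach is not made up. A row lasts 1/8 s, in which the tool goes at most 62.5 mm and 10.7 degrees, less where a joint would pass 70% of its speed; a pose out of reach is approached as far as the arm can. A call with a gripper value outside its range is refused whole. The fingers move at their own pace and stop on an object; "squeeze" is the grip in N (left out, the last holds). Time passes only in rows, so rows that do not move let the fingers close. It gives the time, the measured TCP pose, the force, the opening and the grip force at its end, in the units of the state.
- r.get_state(): the state, without advancing time (a new reading comes with each control period).
- r.snapshot(name): name is "side" or "top" or "wrist"; returns the picture (420x560x3 uint8, blue, green, red); there is no depth.
- r.get_calibration(name): a dict with "intrinsics" (3x3 intrinsics, pixels), "eye" and "rotation" of the camera in the world. Camera axes: x right, y up, looking along -z (the intrinsics and any distortion apply to the point x, -y, -z); pixel columns grow to the right and rows downward; lengths in m; the calibration is good to about 2 mm. A picture is of the moment at which its call begins: read the wrist's pose just before it. get_calibration takes no time and is no camera call; for the wrist camera it gives the pose at the moment of the call.
- r.finish_job(): hands the job in; it is judged then, once.
Trained networks look in the newest picture that a camera, given by its name, has taken for a name from the list of things; names that differ only in an ending like _2 or _b are one class to them, and where a whole thing is asked for, a point or a joint stands for the part that bears it (a point fixed in the world has none). Each returns a list of dicts, best first, with "confidence" (0 to 1); they miss things now and then, are a little off and sometimes report something else, mostly with a low value. They report only what shows in the picture. A call takes as long as a camera call.
- r.look_for(camera, target): "point" ([x, y, z] in m, in world coordinates, good to about 4 mm: the middle of the surface that is visible of it).
- r.silhouettes(camera, target): "pixels" (420x560 bool, what is visible of it).
The state is a dict: "clock": time; "q": joint angles; "qd": joint speeds; "joint_torque": joint torques, N m; "tool_pos": TCP position; "eef_rot": TCP orientation; "contact_force": force on the tool from outside, world axes, zero at the start; "moment": the same for the moment, N m; "opening": opening from 0.0 (shut) to 1.0 (fully open); "finger_force": force on a finger pad.
Only numpy, scipy, OpenCV 4.12 (cv2) and the standard library are available. Lean on these libraries where they do the work, as an engineer would, in place of code of your own. Each camera call takes 0.05 s, during which the arm holds its last target. There are 200 camera calls.

## Working session

There is one attempt and no reset: what is moved stays moved. The work goes in short steps, Python scripts to look and compute and a tool call to move; the robot and the scene stay as the last step left them, time stands still between calls to the robot, and variables do not carry over. Pictures are saved under pics/ and viewed, at most 17 in all, crops included, and the job is handed in when it is done.

Besides the shell and the picture viewer there is one more tool, called after "Request:" as name(argument=value, ...), one argument or row to a line, values as JSON. play_rows: Moves the arm, as the interface text tells. Its arguments: {"type":"object","properties":{"translation":{"type":"array","items":{"type":"array","items":{"type":"number"}}},"delta_rot":{"type":"array","items":{"type":"array","items":{"type":"number"}}},"grip":{"type":"array","items":{"type":"number"}},"squeeze":{"type":"number"}},"required":["translation","delta_rot","grip"]}

```bash
mkdir -p pics
cat > h.py <<'E'
import numpy as np, cv2
from plant import r
def proj(c,P):
    k=r.get_calibration(c) if isinstance(c,str) else c
    p=np.array(k["rotation"]).T@(np.array(P,float)-k["eye"]); p=np.array([p[0],-p[1],-p[2]])
    u=np.array(k["intrinsics"])@p; return u[:2]/u[2]
def ray(k,uv):
    d=np.linalg.solve(np.array(k["intrinsics"]),[uv[0],uv[1],1]); d=np.array([d[0],-d[1],-d[2]])
    d=np.array(k["rotation"])@d; return np.array(k["eye"]),d/np.linalg.norm(d)
def atz(k,uv,z):
    o,d=ray(k,uv); return o+d*(z-o[2])/d[2]
names=["tray_blue","tray_red","bottle_amber","bottle_white","block_drills","block_felts","tin_polish","bottle_green","block_stones"]
E
python3 - <<'E'
from h import *
s=r.get_state(); print({k:np.round(v,3) for k,v in s.items()})
for c in ["top","side"]:
    im=r.snapshot(c); cv2.imwrite(f"pics/{c}0.png",im)
    k=r.get_calibration(c); print(c,k.keys(),np.round(k["intrinsics"],1).tolist(),np.round(k["eye"],3),np.round(k["rotation"],2).tolist())
    for n in names:
        print(n,[(np.round(d["point"],3).tolist(),round(d["confidence"],2)) for d in r.look_for(c,n)][:3])
E
```

```text
{'clock': np.float64(0.0), 'q': array([-1.253,  0.69 , -0.195,  1.566,  0.157,  0.902, -0.215]), 'qd': array([-0.   , -0.002,  0.   ,  0.001,  0.001, -0.001,  0.001]), 'joint_torque': array([ 1.0000e-03, -5.2756e+01, -1.2670e+00, -1.5343e+01, -5.3000e-02,
        6.0000e-03,  0.0000e+00]), 'tool_pos': array([0.175, 0.6  , 0.302]), 'eef_rot': array([ 0.141,  0.99 , -0.001, -0.   ]), 'contact_force': array([-0.532, -0.074, -0.644]), 'moment': array([ 0.018, -0.03 , -0.016]), 'finger_force': np.float64(0.0), 'opening': np.float64(0.997)}
top dict_keys(['intrinsics', 'eye', 'rotation']) [[522.9, 0.0, 290.7], [0.0, 522.9, 214.0], [0.0, 0.0, 1.0]] [ 0.394 -0.003  1.017] [0.06, -0.06, -0.7, 0.71]
tray_blue [([0.474, -0.126, 0.009], 0.84)]
tray_red [([0.464, 0.183, 0.003], 0.74)]
bottle_amber [([0.594, -0.215, 0.046], 0.59)]
bottle_white [([0.673, -0.143, 0.046], 0.5)]
block_drills [([0.601, 0.084, 0.029], 0.79)]
block_felts [([0.686, -0.001, 0.024], 0.85)]
tin_polish [([0.684, 0.142, 0.03], 0.69)]
bottle_green [([0.59, -0.068, 0.047], 0.8), ([0.686, 0.0, 0.027], 0.7), ([0.594, -0.21, 0.05], 0.31)]
block_stones [([0.607, 0.227, 0.03], 0.57), ([0.476, -0.127, 0.012], 0.54)]
side dict_keys(['intrinsics', 'eye', 'rotation']) [[421.5, 0.0, 287.3], [0.0, 421.5, 210.9], [0.0, 0.0, 1.0]] [0.507 0.506 0.524] [-0.03, 0.41, 0.91, -0.07]
tray_blue [([0.473, -0.117, 0.005], 0.6)]
tray_red [([0.467, 0.198, 0.003], 0.75)]
bottle_amber [([0.6, -0.21, 0.039], 0.64)]
bottle_white [([0.679, -0.14, 0.034], 0.65)]
block_drills [([0.602, 0.097, 0.029], 0.75)]
block_felts [([0.686, 0.021, 0.034], 0.84)]
tin_polish [([0.685, 0.152, 0.029], 0.58), ([0.599, -0.211, 0.04], 0.33)]
bottle_green [([0.592, -0.062, 0.037], 0.82)]
block_stones [([0.606, 0.236, 0.031], 0.95)]
```

```bash
sed -i '2a from scipy.spatial.transform import Rotation as Ro' h.py; sed -i 's/np.array(k\["rotation"\])/Ro.from_quat(k["rotation"]).as_matrix()/' h.py
python3 - <<'E'
from h import *
a=cv2.imread("pics/top0.png");b=cv2.imread("pics/side0.png")
for im,c in ((a,"top"),(b,"side")):
    for n in names:
        for z in [0]: pass
    m=None
    k=r.get_calibration(c)
    for n in names:
        s=r.silhouettes(c,n)
        if s:
            p=np.array(s[0]["pixels"]).astype(np.uint8)
            np.save(f"{c}_{n}.npy",p)
            (cx,cy),(w,h),an=cv2.minAreaRect(cv2.findNonZero(p)); print(c,n,round(s[0]["confidence"],2),np.round([cx,cy,w,h,an],1),p.sum())
cv2.imwrite("pics/top0b.png",cv2.resize(a,(800,600)))
E
```

```text
top tray_blue 0.75 [357.4 259.9 117.1  37.9   4.3] 4125
top tray_red 0.79 [197.  262.   36.6 115.7  82. ] 3999
top bottle_amber 0.66 [404.  193.5  16.3  21.9  45. ] 316
top bottle_white 0.84 [366.3 150.4  15.2  21.   26.6] 284
top block_drills 0.91 [249.7 191.3  19.3  29.   68.2] 534
top block_felts 0.9 [289.7 146.7  20.1  28.7  70.3] 539
top tin_polish 0.54 [219.3 149.8  21.2  19.1  45. ] 341
top bottle_green 0.69 [327.5 195.   18.   15.   90. ] 243
top block_stones 0.64 [174.4 187.6  32.4  17.8  11.3] 543
side tray_blue 0.9 [350.8 198.9  39.   77.4   9.5] 2757
side tray_red 0.78 [352.4 347.1 149.1  57.8  85.1] 7340
side bottle_white 0.57 [243.6 168.6  35.4  15.5  85.6] 470
side block_drills 0.69 [263.4 266.6  43.2  21.8  76. ] 853
side block_felts 0.91 [220.8 224.4  42.2  18.7  84.1] 724
side tin_polish 0.75 [198.5 293.5  31.   27.   90. ] 732
side bottle_green 0.74 [283. 197.  38.  16.  90.] 545
side block_stones 0.65 [236.4 350.1  33.4  55.5  24. ] 1537
```

View pics/top0b.png

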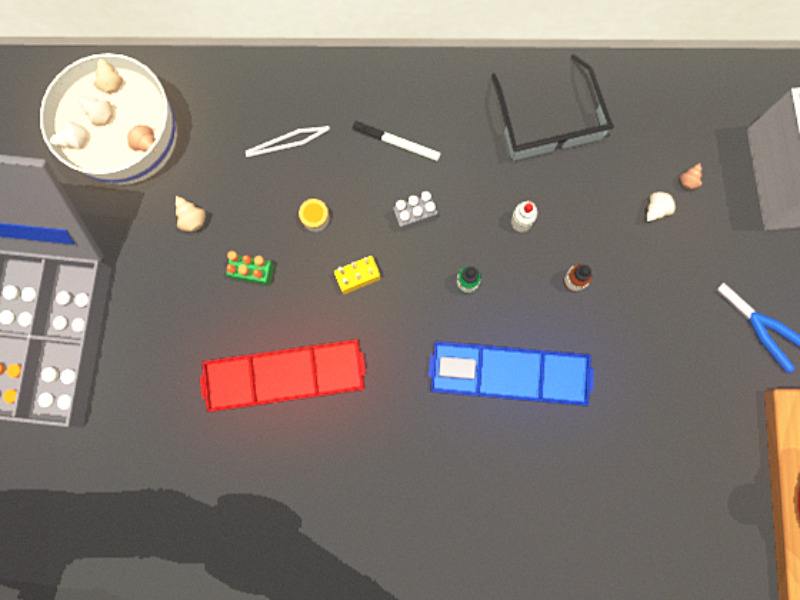

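View pics/side0.png

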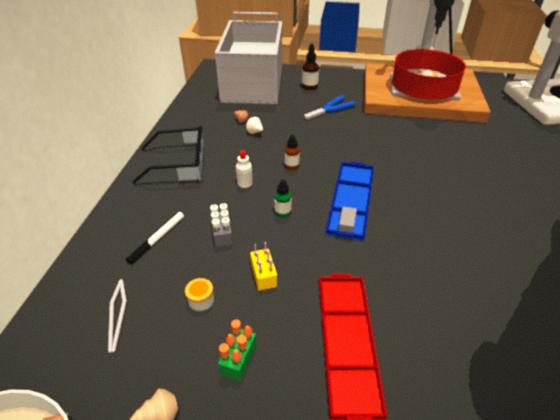

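```bash
cat >> h.py <<'E'
def yaw():
    y=Ro.from_quat(r.get_state()["eef_rot"]).as_matrix()[:,1]; return np.degrees(np.arctan2(y[1],y[0]))
def go(P,yw=None):
    """tool-frame shift to bring the TCP to world P, and turn about tool z to bring tool y to yaw yw (deg, mod 180)"""
    s=r.get_state(); R=Ro.from_quat(s["eef_rot"])
    out=np.round(R.inv().apply(np.array(P)-s["tool_pos"])*1000,1)
    t=None if yw is None else round(-((yw-yaw()+90)%180-90),1)
    return out,t,np.round(s["tool_pos"],4),round(yaw(),1)
def segrect(c,mask,z):
    k=r.get_calibration(c) if isinstance(c,str) else c
    pts=cv2.findNonZero(mask).reshape(-1,2)
    W=np.array([atz(k,p,z)[:2] for p in pts])
    (x,y),(w,h),a=cv2.minAreaRect((W*1000).astype(np.float32))
    if w>h: a+=90
    return np.round([x,y,w,h],1),round((a+90)%180-90,1)   # angle = direction of short side... see use
E
python3 - <<'E'
from h import *
for c in ["top","side"]:
    im=cv2.imread(f"pics/{c}0.png"); hsv=cv2.cvtColor(im,cv2.COLOR_BGR2HSV)
    H,S,V=cv2.split(hsv); k=r.get_calibration(c)
    for n,m in (("blue",(H>105)&(H<130)&(S>150)&(V>80)),("red",((H<6)|(H>174))&(S>180)&(V>80))):
        nn,l,st,ce=cv2.connectedComponentsWithStats(m.astype(np.uint8))
        # component nearest look_for centre
        g=proj(k,(0.473,-0.126,0.005) if n=="blue" else (0.466,0.19,0.003))
        i=1+np.argmin([np.hypot(*(ce[j]-g))+(1e3 if st[j][4]<300 else 0) for j in range(1,nn)])
        mm=(l==i).astype(np.uint8)
        op=cv2.morphologyEx(mm,cv2.MORPH_CLOSE,np.ones((15,15)))
        print(c,n,st[i],"z=.012:",segrect(k,op,.012),"z=0.003:",segrect(k,op,.003))
def tri(n):
    a=r.get_calibration("top");b=r.get_calibration("side")
    try: A=np.load(f"top_{n}.npy");B=np.load(f"side_{n}.npy")
    except Exception: return
    ca=cv2.minAreaRect(cv2.findNonZero(A))[0];cb=cv2.minAreaRect(cv2.findNonZero(B))[0]
    o1,d1=ray(a,ca);o2,d2=ray(b,cb)
    M=np.stack([d1,-d2],1);t=np.linalg.lstsq(M,o2-o1,rcond=None)[0]
    p,q=o1+t[0]*d1,o2+t[1]*d2; print(n,np.round((p+q)/2,3),"gap",round(np.linalg.norm(p-q)*1e3,1))
for n in names: tri(n)
for n in ["block_drills","block_felts","block_stones"]: print(n,segrect("top",np.load(f"top_{n}.npy"),.03))
print(go((0.52,0.0,0.36),0)); print(r.get_calibration("wrist"))
E
```

```text
top blue [ 300  239  116   45 2518] z=.012: (array([ 470.3, -128.6,  220. ,   68.2]), -4.8) z=0.003: (array([ 471. , -129.8,  222. ,   68.8]), -4.8)
top red [ 140  238  116   50 1736] z=.012: (array([465.2, 178.2,  68. , 220.7]), 8.5) z=0.003: (array([465.9, 179.8,  68.6, 222.6]), 8.5)
side blue [ 326  162   48   79 2350] z=.012: (array([ 469.9, -125.4,  229.5,   68.4]), -4.8) z=0.003: (array([ 469.2, -136.5,  233.6,   69.6]), -4.8)
side red [ 319  274   69  146 7443] z=.012: (array([465.5, 179.2,  69.5, 219.7]), 8.4) z=0.003: (array([464.8, 173.5,  70.7, 223.6]), 8.4)
tray_blue [ 0.471 -0.13   0.001] gap 2.8
tray_red [ 0.462  0.183 -0.005] gap 9.9
bottle_white [ 0.683 -0.146  0.037] gap 0.8
block_drills [0.603 0.08  0.02 ] gap 1.7
block_felts [0.691 0.003 0.025] gap 1.8
tin_polish [0.688 0.142 0.016] gap 0.0
bottle_green [ 0.593 -0.07   0.039] gap 0.4
block_stones [0.61  0.227 0.021] gap 0.3
block_drills (array([601.4,  79.1,  38. ,  55.8]), 22.6)
block_felts (array([690.8,   2.8,  40.6,  56.1]), 20.6)
block_stones (array([607.9, 225.3,  63.4,  34.9]), -11.2)
(array([-499.2, -479.4,  -57.3]), np.float64(73.7), array([0.175 , 0.6   , 0.3027]), np.float64(73.7))
{'intrinsics': array([[319.98035961,   0.        , 275.56805452],
       [  0.        , 319.98035961, 214.36078958],
       [  0.        ,   0.        ,   1.        ]]), 'eye': array([0.0979548 , 0.62272014, 0.38365102]), 'rotation': array([-0.12686234, -0.09472087,  0.59192272,  0.79029197])}
```

Request:
play_rows(
  translation=[
    [-0.038,-0.037,-0.004],
    [-0.038,-0.037,-0.004],
    [-0.038,-0.037,-0.004],
    [-0.038,-0.037,-0.004],
    [-0.038,-0.037,-0.004],
    [-0.038,-0.037,-0.004],
    [-0.038,-0.037,-0.004],
    [-0.038,-0.037,-0.004],
    [-0.038,-0.037,-0.004],
    [-0.038,-0.037,-0.004],
    [-0.038,-0.037,-0.004],
    [-0.038,-0.037,-0.004],
    [-0.043,-0.035,-0.009],
    [0,0,0],
    [0,0,0],
    [0,0,0],
    [0,0,0],
    [0,0,0],
    [0,0,0],
    [0,0,0],
  ],
  delta_rot=[
    [0,0,0],
    [0,0,0],
    [0,0,0],
    [0,0,0],
    [0,0,0],
    [0,0,0],
    [0,0,0],
    [0,0,0],
    [0,0,0],
    [0,0,0],
    [0,0,0],
    [0,0,0],
    [0,0,10],
    [0,0,10],
    [0,0,10],
    [0,0,10],
    [0,0,10],
    [0,0,10],
    [0,0,10],
    [0,0,3.7],
  ],
  grip=[1,1,1,1,1,1,1,1,1,1,1,1,1,1,1,1,1,1,1,1],
)

```text
clock: 4.4
tool_pos: [0.5199, 0.0006, 0.3598]
eef_rot: [0.708, 0.706, 0.0, 0.0]
contact_force: [0.5, -0.0, -0.2]
opening: 0.999
finger_force: 0.0
```

Run:
```python
from h import *
print(np.round(r.get_state()["q"],2)); k=r.get_calibration("wrist"); print(k["eye"],Ro.from_quat(k["rotation"]).apply([0,0,-1]))
print(go((0.56,0,0.36),0))
im=r.snapshot("wrist"); cv2.imwrite("pics/w0.png",im)
for n in names:
    s=r.silhouettes("wrist",n); l=r.look_for("wrist",n)
    print(n,[(np.round(d["point"],3).tolist(),round(d["confidence"],2)) for d in l][:2],[(round(d["confidence"],2),cv2.boundingRect(np.array(d["pixels"]).astype(np.uint8))) for d in s][:2])
```

```text
[-0.17  0.48  0.13  1.82 -0.08  0.85 -0.01]
[0.52129288 0.08203455 0.4407106 ] [-0.00132479 -0.31341752 -0.9496145 ]
(array([-0.5, 40.1, -0.2]), np.float64(-0.1), array([0.5199, 0.0006, 0.3598]), np.float64(-0.1))
tray_blue [([0.47, -0.118, 0.004], 0.57)] [(0.72, (323, 84, 37, 52)), (0.71, (335, 0, 27, 6))]
tray_red [([0.469, 0.149, 0.003], 0.61)] [(0.75, (197, 0, 74, 121))]
bottle_amber [([0.592, -0.208, 0.039], 0.86)] [(0.87, (316, 299, 23, 32))]
bottle_white [] []
block_drills [([0.601, 0.081, 0.029], 0.88)] [(0.73, (322, 84, 38, 53))]
block_felts [([0.685, 0.01, 0.03], 0.79)] [(0.55, (385, 147, 43, 50))]
tin_polish [([0.682, 0.139, 0.032], 0.92)] [(0.7, (393, 37, 42, 38))]
bottle_green [([0.592, -0.061, 0.043], 0.86)] [(0.59, (318, 209, 25, 33))]
block_stones [([0.608, 0.2, 0.011], 0.6)] [(0.48, (335, 0, 28, 7))]
```

View pics/w0.png

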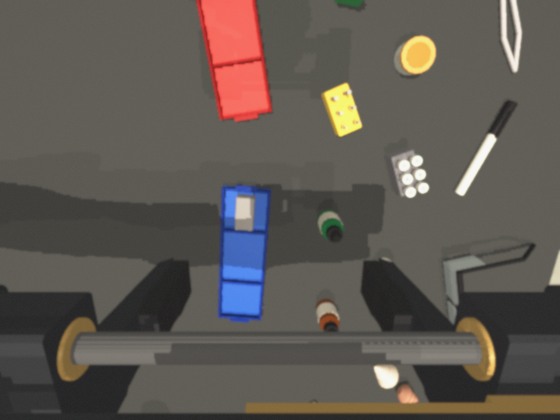

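```bash
cat >> h.py <<'E'
from scipy.optimize import minimize
def cyl(rad,z0,z1):
    t=np.linspace(0,2*np.pi,24,endpoint=False); return np.array([[rad*np.cos(a),rad*np.sin(a),z] for a in t for z in (z0,z1)])
def box(a,b,z0,z1): return np.array([[sx*a/2,sy*b/2,z] for sx in(-1,1) for sy in(-1,1) for z in(z0,z1)])
BOT=[cyl(.015,0,.044),cyl(.0105,.044,.075)]; BLK=[box(.03,.056,0,.03)]; FEL=BLK+[box(.026,.050,.03,.055)]; TIN=[cyl(.02,0,.028)]
TRAY=[box(.068,.212,0,.012)]
MODEL=dict(bottle_amber=BOT,bottle_white=BOT,bottle_green=BOT,block_drills=BLK,block_felts=FEL,block_stones=FEL,tin_polish=TIN)
def render(k,parts,p,S=4):
    im=np.zeros((420*S,560*S),np.uint8); c,s=np.cos(p[3]),np.sin(p[3]); R=np.array([[c,-s,0],[s,c,0],[0,0,1]])
    for P in parts:
        u=np.array([proj(k,R@q+p[:3]) for q in P]); u=(u+.5)*S
        cv2.fillConvexPoly(im,cv2.convexHull(np.round(u).astype(np.int32)),1)
    return cv2.resize(im.astype(np.float32),(560,420),interpolation=cv2.INTER_AREA)
def fit(parts,views,x0,turn=True,freez=True):
    def loss(v):
        p=[v[0]/1e3,v[1]/1e3,v[2]/1e3 if freez else x0[2],np.radians(v[3]) if turn else 0]; L=0
        for k,m in views:
            q=render(k,parts,p); L+=1-np.minimum(q,m).sum()/np.maximum(q,m).sum()
        return L/len(views)
    v0=np.array([x0[0]*1e3,x0[1]*1e3,x0[2]*1e3,x0[3]]); sim=np.array([v0]+[v0+d for d in np.diag([6,6,5,12.])])
    o=minimize(loss,v0,method="Nelder-Mead",options=dict(initial_simplex=sim,xatol=.2,fatol=1e-4,maxiter=160)); return np.round(o.x,1),round(1-o.fun,3)
def yellow(im):
    H,S,V=cv2.split(cv2.cvtColor(im,cv2.COLOR_BGR2HSV)); return ((H>20)&(H<35)&(S>120)&(V>60)).astype(np.uint8)
def near(m,g,rad=45):
    z=np.zeros_like(m); cv2.circle(z,(int(g[0]),int(g[1])),rad,1,-1); return m*z
E
cat > meas.py <<'E'
from h import *
import sys
G=dict(bottle_amber=(.594,-.215),bottle_white=(.683,-.146),block_drills=(.602,.08),block_felts=(.690,.003),tin_polish=(.688,.142),bottle_green=(.593,-.07),block_stones=(.609,.226))
def measure(n,cams,g=None):
    g=g or G[n]; vs=[];used=[]
    for c in cams:
        k=r.get_calibration(c); ctr=proj(k,(*g,.025)); m=None
        for s in r.silhouettes(c,n):
            p=np.array(s["pixels"]).astype(np.uint8)
            if p.sum()>60 and np.hypot(*(np.mean(np.argwhere(p),0)[::-1]-ctr))<18: m=p; break
        if m is not None: vs.append((k,m.astype(np.float32))); used.append(c)
    if vs: print(n,used,*fit(MODEL[n],vs,(*g,0,20 if n[:3]=="blo" else 0),n[:3]=="blo",len(vs)>1),flush=True)
E
python3 - <<'E'
from meas import *
for n in ["bottle_amber","bottle_white","tin_polish","bottle_green","block_felts"]: measure(n,["top","side","wrist"])
n="block_drills"; vs=[]
for c,f in (("top","top0"),("side","side0"),("wrist","w0")):
    k=r.get_calibration(c); im=cv2.imread(f"pics/{f}.png"); vs.append((k,near(yellow(im),proj(k,(.602,.08,.02)),32).astype(np.float32))); print(vs[-1][1].sum())
print(fit(BLK,vs,(.602,.08,0,20)))
E
```

```text
bottle_amber ['top', 'wrist'] [ 598.4 -217.     3.6   -9.4] 0.795
bottle_white ['top', 'side'] [ 683.4 -146.3    3.8    5.6] 0.857
tin_polish ['top', 'side', 'wrist'] [6.870e+02 1.415e+02 1.000e-01 7.600e+00] 0.89
bottle_green ['top', 'side', 'wrist'] [594.3 -69.5   2.4   4.2] 0.856
block_felts ['top', 'side', 'wrist'] [691.6   1.7  -3.   19.8] 0.857
460.0
692.0
1210.0
(array([603. ,  80.4,   1.3,  23.6]), np.float64(0.817))
```

Request:
play_rows(
  translation=[
    [0.0266,0.0277,0.02],
    [0.0266,0.0277,0.02],
    [0.0266,0.0277,0.02],
    [0,0,0.05],
    [0,0,0.05],
    [0,0,0.05],
    [0,0,0.03],
    [0,0,0.025],
    [0,0,0.017],
    [0,0,0],
    [0,0,0],
    [0,0,0],
    [0,0,0],
    [0,0,0],
    [0,0,0],
  ],
  delta_rot=[
    [0,0,0],
    [0,0,0],
    [0,0,0],
    [0,0,-8],
    [0,0,-7],
    [0,0,-7],
    [0,0,0],
    [0,0,0],
    [0,0,0],
    [0,0,0],
    [0,0,0],
    [0,0,0],
    [0,0,0],
    [0,0,0],
    [0,0,0],
  ],
  grip=[1,1,1,1,1,1,1,1,1,1,-1,-1,-1,-1,-1],
  squeeze=12,
)

```text
clock: 7.98
tool_pos: [0.603, 0.0803, 0.0778]
eef_rot: [0.559, 0.829, 0.0, 0.0]
contact_force: [-0.0, -0.2, 0.3]
opening: 0.455
finger_force: 0.0
```

Run:
```python
from h import *
s=r.get_state(); print(s["opening"]*88,s["finger_force"]); print(go((0.470,-0.1285,0.2),-4.8))
im=r.snapshot("wrist"); cv2.imwrite("pics/w1.png",im)
```

```text
40.01516066216924 0.0
(array([-143.7, -201.6, -122.2]), np.float64(26.8), array([0.603 , 0.0803, 0.0778]), np.float64(22.0))
```

View pics/w1.png

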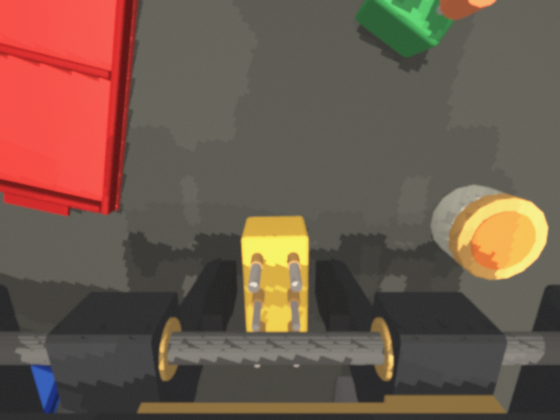

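Request:
play_rows(
  translation=[
    [0,0,0],
    [0,0,0],
    [0,0,0],
    [0,0,0],
    [0,0,-0.022],
    [0,0,-0.04],
    [0,0,-0.04],
    [-0.0137,-0.0196,-0.02],
    [-0.026,-0.0364,0],
    [-0.026,-0.0364,0],
    [-0.026,-0.0364,0],
    [-0.026,-0.0364,0],
    [-0.026,-0.0364,0],
    [0,0,0],
    [0,0,0],
    [0,0,0],
    [0,0,0],
  ],
  delta_rot=[
    [0,0,0],
    [0,0,0],
    [0,0,0],
    [0,0,0],
    [0,0,0],
    [0,0,0],
    [0,0,0],
    [0,0,0],
    [0,0,0],
    [0,0,0],
    [0,0,0],
    [0,0,0],
    [0,0,0],
    [0,0,9],
    [0,0,9],
    [0,0,8.8],
    [0,0,0],
  ],
  grip=[-1,-1,-1,-1,-1,-1,-1,-1,-1,-1,-1,-1,-1,-1,-1,-1,-1],
)

```text
clock: 10.15
tool_pos: [0.4703, -0.1286, 0.2008]
eef_rot: [0.735, 0.678, 0.0, 0.001]
contact_force: [0.7, 0.1, -1.2]
opening: 0.336
finger_force: 11.9
```

Run:
```python
from h import *
s=r.get_state(); print(s["opening"]*88,s["finger_force"]); print(go((0.470,-0.1285,0.083),-4.8))
im=r.snapshot("wrist"); cv2.imwrite("pics/w2.png",im)
```

```text
29.53953575969753 11.939894556999207
(array([ 1.000e-01, -4.000e-01,  1.178e+02]), np.float64(0.1), array([ 0.4703, -0.1286,  0.2008]), np.float64(-4.7))
```

View pics/w2.png

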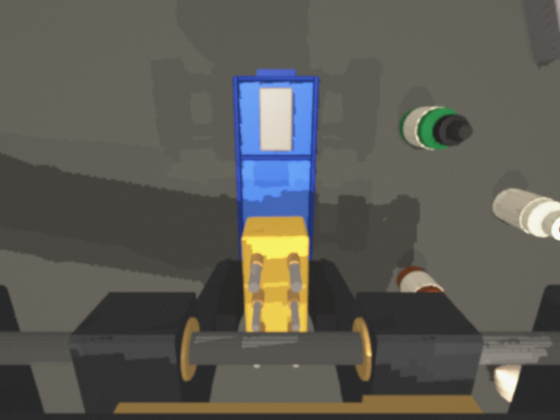

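Request:
play_rows(
  translation=[
    [0,0,0.045],
    [0,0,0.04],
    [0,0,0.02],
    [0,0,0.01],
    [0,0,0.0045],
    [0,0,0],
    [0,0,0],
    [0,0,0],
    [0,0,0],
    [0,0,-0.02],
    [0,0,-0.045],
    [0,0,-0.05],
    [-0.0259,0.045,0],
    [-0.0259,0.045,0],
    [-0.0258,0.045,0],
    [0,0,0],
  ],
  delta_rot=[
    [0,0,0],
    [0,0,0],
    [0,0,0],
    [0,0,0],
    [0,0,0],
    [0,0,0],
    [0,0,0],
    [0,0,0],
    [0,0,0],
    [0,0,0],
    [0,0,0],
    [0,0,0],
    [0,0,0],
    [0,0,0],
    [0,0,0],
    [0,0,0],
  ],
  grip=[-1,-1,-1,-1,-1,-1,0.5,0.5,0.5,0.5,0.5,0.5,0.6,0.6,0.6,0.6],
)

```text
clock: 12.2
tool_pos: [0.6005, -0.2199, 0.1953]
eef_rot: [0.737, 0.676, 0.001, 0.002]
contact_force: [-0.5, -0.1, 0.3]
opening: 0.804
finger_force: 0.0
```

Run:
```python
from meas import *
s=r.get_state(); print(s["opening"]*88,s["finger_force"])
im=r.snapshot("wrist"); cv2.imwrite("pics/w3.png",im); r.snapshot("top"); r.snapshot("side")
measure("bottle_amber",["top","side","wrist"]); measure("bottle_amber",["wrist"])
print(go((0.5984,-0.217,0.08)))
```

```text
70.74993781924806 0.0
bottle_amber ['top', 'side', 'wrist'] [ 596.2 -209.     3.7    8. ] 0.745
bottle_amber ['wrist'] [ 595.4 -212.1   -4.8    8.9] 0.837
(array([ -0.8,   1.3, 115.2]), None, array([ 0.5973, -0.2162,  0.1952]), np.float64(-4.7))
```

View pics/w3.png

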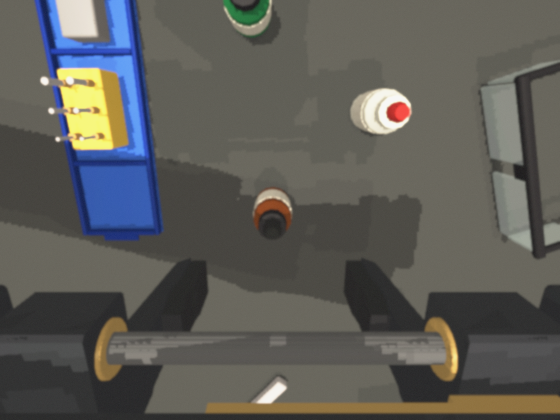

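Request:
play_rows(
  translation=[
    [0.0036,-0.001,0.035],
    [0,0,0.035],
    [0,0,0.025],
    [0,0,0.012],
    [0,0,0.008],
    [0,0,0],
    [0,0,0],
    [0,0,0],
    [0,0,0],
    [0,0,0],
    [0,0,0],
    [0,0,0],
    [0,0,-0.025],
    [0,0,-0.04],
    [0,0,-0.045],
    [0,0,0],
  ],
  delta_rot=[
    [0,0,0],
    [0,0,0],
    [0,0,0],
    [0,0,0],
    [0,0,0],
    [0,0,0],
    [0,0,0],
    [0,0,0],
    [0,0,0],
    [0,0,0],
    [0,0,0],
    [0,0,0],
    [0,0,0],
    [0,0,0],
    [0,0,0],
    [0,0,0],
  ],
  grip=[0.6,0.6,0.6,0.6,0.6,-1,-1,-1,-1,-1,-1,-1,-1,-1,-1,-1],
)

```text
clock: 14.55
tool_pos: [0.5992, -0.2142, 0.1934]
eef_rot: [0.736, 0.677, 0.002, 0.003]
contact_force: [1.2, -0.2, -1.3]
opening: 0.333
finger_force: 12.0
```

Run:
```python
from meas import *
s=r.get_state(); print(s["opening"]*88,s["finger_force"],np.round(s["moment"],3))
im=r.snapshot("wrist"); cv2.imwrite("pics/w4.png",im)
print(go((0.464,-0.201,0.19),-4.8))
```

```text
29.290971469994567 11.999943620912745 [-0.098  0.077  0.037]
(array([   1.4, -134.5,    1. ]), np.float64(0.0), array([ 0.5979, -0.2136,  0.1913]), np.float64(-4.8))
```

View pics/w4.png

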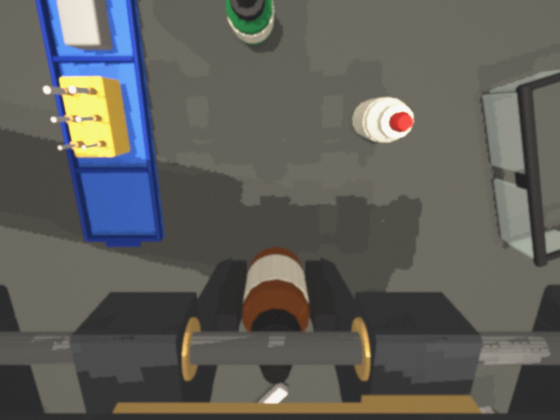

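Request:
play_rows(
  translation=[
    [0.0004,-0.0336,0],
    [0.0004,-0.0336,0],
    [0.0003,-0.0336,0],
    [0.0003,-0.0337,0],
    [0,0,0.03],
    [0,0,0.035],
    [0,0,0.025],
    [0,0,0.012],
    [0,0,0.0055],
    [0,0,0],
    [0,0,0],
    [0,0,0],
    [0,0,0],
    [0,0,0],
    [0,0,-0.025],
    [0,0,-0.045],
    [0,0,-0.045],
    [0.0146,0.0428,0],
    [0.0146,0.0428,0],
    [0.0146,0.0428,0],
  ],
  delta_rot=[
    [0,0,0],
    [0,0,0],
    [0,0,0],
    [0,0,0],
    [0,0,0],
    [0,0,0],
    [0,0,0],
    [0,0,0],
    [0,0,0],
    [0,0,0],
    [0,0,0],
    [0,0,0],
    [0,0,0],
    [0,0,0],
    [0,0,0],
    [0,0,0],
    [0,0,0],
    [0,0,0],
    [0,0,0],
    [0,0,0],
  ],
  grip=[-1,-1,-1,-1,-1,-1,-1,-1,-1,-1,0.4,0.4,0.4,0.4,0.4,0.5,0.5,0.5,0.5,0.5],
)

```text
clock: 17.1
tool_pos: [0.5962, -0.1674, 0.198]
eef_rot: [0.736, 0.677, 0.0, 0.0]
contact_force: [0.1, -1.3, -0.4]
opening: 0.749
finger_force: 0.0
```

Run:
```python
from meas import *
im=r.snapshot("wrist"); cv2.imwrite("pics/w5.png",im); r.snapshot("side")
measure("bottle_amber",["side","wrist"],(.464,-.201)); measure("bottle_white",["wrist","side"])
print(go((0.6834,-0.1463,0.19),-4.8))
```

```text
bottle_amber ['side', 'wrist'] [ 462.3 -207.2   -3.3   15. ] 0.745
bottle_white ['wrist', 'side'] [ 683.1 -147.1   -2.6   13.6] 0.84
(array([29.7, 87.7,  7.2]), np.float64(-0.0), array([ 0.5935, -0.1685,  0.1974]), np.float64(-4.8))
```

View pics/w5.png

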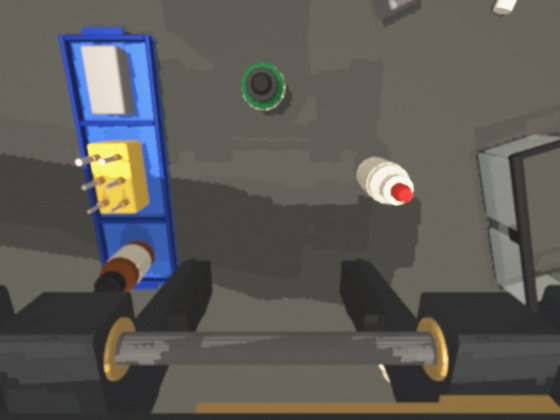

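Request:
play_rows(
  translation=[
    [0.0148,0.0438,0],
    [0.0147,0.0438,0],
    [0,0,0.035],
    [0,0,0.035],
    [0,0,0.025],
    [0,0,0.014],
    [0,0,0.0084],
    [0,0,0],
    [0,0,0],
    [0,0,0],
    [0,0,0],
    [0,0,0],
    [0,0,0],
    [0,0,0],
    [0,0,-0.025],
    [0,0,-0.04],
    [0,0,-0.045],
    [0,0,0],
  ],
  delta_rot=[
    [0,0,0],
    [0,0,0],
    [0,0,0],
    [0,0,0],
    [0,0,0],
    [0,0,0],
    [0,0,0],
    [0,0,0],
    [0,0,0],
    [0,0,0],
    [0,0,0],
    [0,0,0],
    [0,0,0],
    [0,0,0],
    [0,0,0],
    [0,0,0],
    [0,0,0],
    [0,0,0],
  ],
  grip=[0.5,0.5,0.5,0.5,0.5,0.5,0.5,0.5,-1,-1,-1,-1,-1,-1,-1,-1,-1,-1],
)

```text
clock: 19.65
tool_pos: [0.6876, -0.1466, 0.1964]
eef_rot: [0.736, 0.677, 0.003, 0.004]
contact_force: [0.7, 0.3, -0.6]
opening: 0.338
finger_force: 12.0
```

Run:
```python
from meas import *
s=r.get_state(); print(s["opening"]*88,s["finger_force"])
c=np.array([.4655,.178]); a=np.radians(8.5)
for y in (.073,-.073): print(c+y*np.array([-np.sin(a),np.cos(a)]))
print(go((0.4763,0.1058,0.19),8.5)); print(go((0.4547,0.2502,0.19),8.5))
```

```text
29.776814206866508 11.999923920957372
[0.45470991 0.25019816]
[0.47629009 0.10580184]
(array([ 233.9, -231.6,    3.7]), np.float64(-13.3), array([ 0.6876, -0.1466,  0.1964]), np.float64(-4.8))
(array([ 376. , -265.2,    3.2]), np.float64(-13.3), array([ 0.6876, -0.1466,  0.1964]), np.float64(-4.8))
```

Request:
play_rows(
  translation=[
    [0.0334,-0.0324,0],
    [0.0335,-0.0325,0],
    [0.0335,-0.0325,0],
    [0.0335,-0.0325,0],
    [0.0335,-0.0325,0],
    [0.0335,-0.0325,0],
    [0.0335,-0.0325,0],
    [0,0,0],
    [0,0,0],
    [0,0,0],
    [0,0,0],
  ],
  delta_rot=[
    [0,0,0],
    [0,0,0],
    [0,0,0],
    [0,0,0],
    [0,0,0],
    [0,0,0],
    [0,0,0],
    [0,0,-7],
    [0,0,-6.3],
    [0,0,0],
    [0,0,0],
  ],
  grip=[-1,-1,-1,-1,-1,-1,-1,-1,-1,-1,-1],
)

```text
clock: 21.02
tool_pos: [0.4777, 0.1066, 0.1904]
eef_rot: [0.653, 0.757, 0.0, 0.0]
contact_force: [-0.7, 0.5, -1.1]
opening: 0.339
finger_force: 12.0
```

Run:
```python
from meas import *
s=r.get_state(); print(s["opening"]*88,s["finger_force"])
im=r.snapshot("wrist"); cv2.imwrite("pics/w6.png",im)
print(go((0.4763,0.1058,0.083),8.5))
```

```text
29.870594751041743 11.999940035166219
(array([ -0.6,  -1.5, 107.4]), np.float64(-0.1), array([0.4777, 0.1066, 0.1904]), np.float64(8.4))
```

View pics/w6.png

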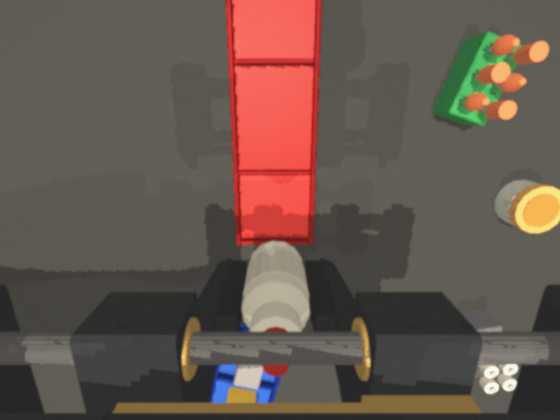

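Request:
play_rows(
  translation=[
    [-0.0006,-0.0015,0.03],
    [0,0,0.035],
    [0,0,0.025],
    [0,0,0.012],
    [0,0,0.005],
    [0,0,0],
    [0,0,0],
    [0,0,0],
    [0,0,0],
    [0,0,0],
    [0,0,-0.025],
    [0,0,-0.045],
    [0,0,-0.047],
    [-0.027,0.0395,0],
    [-0.027,0.0395,0],
    [-0.027,0.0395,0],
    [-0.027,0.0395,0],
    [-0.027,0.0395,0],
    [0,0,0],
    [0,0,0],
  ],
  delta_rot=[
    [0,0,0],
    [0,0,0],
    [0,0,0],
    [0,0,0],
    [0,0,0],
    [0,0,0],
    [0,0,0],
    [0,0,0],
    [0,0,0],
    [0,0,0],
    [0,0,0],
    [0,0,0],
    [0,0,0],
    [0,0,0],
    [0,0,0],
    [0,0,0],
    [0,0,0],
    [0,0,0],
    [0,0,-6],
    [0,0,-5.5],
  ],
  grip=[-1,-1,-1,-1,-1,-1,0.4,0.4,0.4,0.4,0.4,0.4,0.5,0.5,0.5,0.5,0.5,0.5,0.5,0.5],
)

```text
clock: 23.58
tool_pos: [0.6916, 0.0012, 0.1996]
eef_rot: [0.572, 0.82, -0.0, -0.0]
contact_force: [0.0, 0.2, 0.2]
opening: 0.751
finger_force: 0.0
```

Run:
```python
from meas import *
im=r.snapshot("wrist"); cv2.imwrite("pics/w7.png",im); r.snapshot("side"); r.snapshot("top")
measure("bottle_white",["side","top"],(.4763,.1058)); measure("block_felts",["wrist","side","top"])
print(go((0.6916,0.0017,0.078),20))
```

```text
bottle_white ['side'] [476.2 101.   -3.1  14.8] 0.812
block_felts ['wrist', 'side'] [6.906e+02 4.300e+00 5.000e-01 2.100e+01] 0.872
(array([ -0.2,  -0. , 122.3]), np.float64(0.0), array([0.6915, 0.0019, 0.2003]), np.float64(20.0))
```

View pics/w7.png

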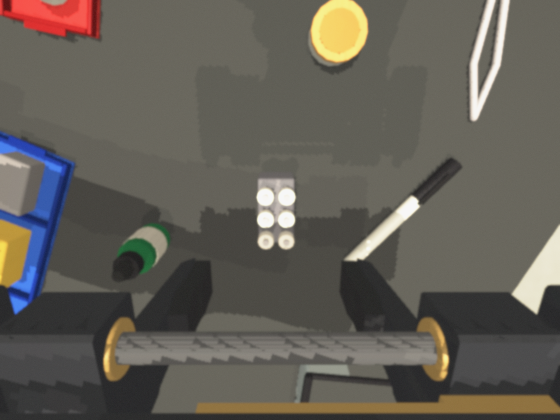

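Request:
play_rows(
  translation=[
    [0.0015,0,0.03],
    [0,0,0.035],
    [0,0,0.03],
    [0,0,0.017],
    [0,0,0.01],
    [0,0,0],
    [0,0,0],
    [0,0,0],
    [0,0,0],
    [0,0,0],
    [0,0,0],
    [0,0,0],
    [0,0,-0.025],
    [0,0,-0.045],
    [0,0,-0.052],
    [0,0,0],
    [0,0,0],
  ],
  delta_rot=[
    [0,0,0],
    [0,0,0],
    [0,0,0],
    [0,0,0],
    [0,0,0],
    [0,0,0],
    [0,0,0],
    [0,0,0],
    [0,0,0],
    [0,0,0],
    [0,0,0],
    [0,0,0],
    [0,0,0],
    [0,0,0],
    [0,0,0],
    [0,0,0],
    [0,0,0],
  ],
  grip=[0.5,0.5,0.5,0.5,0.5,0.5,-1,-1,-1,-1,-1,-1,-1,-1,-1,-1,-1],
)

```text
clock: 26.1
tool_pos: [0.6907, 0.0032, 0.2008]
eef_rot: [0.573, 0.819, -0.0, -0.0]
contact_force: [0.2, 0.2, -0.7]
opening: 0.341
finger_force: 12.0
```

Run:
```python
from h import *
s=r.get_state(); print(s["opening"]*88,s["finger_force"])
print(go((0.4655,0.178,0.2),8.5))
```

```text
29.97369849192384 11.999844163656235
(array([ 241.4, -151.6,    0.8]), np.float64(11.5), array([0.6907, 0.0032, 0.2008]), np.float64(20.0))
```

Request:
play_rows(
  translation=[
    [0.0402,-0.0253,0],
    [0.0402,-0.0253,0],
    [0.0402,-0.0253,0],
    [0.0402,-0.0253,0],
    [0.0403,-0.0252,0],
    [0.0403,-0.0252,0],
    [0,0,0],
    [0,0,0],
    [0,0,0],
    [0,0,0],
  ],
  delta_rot=[
    [0,0,0],
    [0,0,0],
    [0,0,0],
    [0,0,0],
    [0,0,0],
    [0,0,0],
    [0,0,6],
    [0,0,5.5],
    [0,0,0],
    [0,0,0],
  ],
  grip=[-1,-1,-1,-1,-1,-1,-1,-1,-1,-1],
)

```text
clock: 27.35
tool_pos: [0.4656, 0.1778, 0.1998]
eef_rot: [0.652, 0.758, -0.001, -0.0]
contact_force: [0.6, 0.1, -0.6]
opening: 0.34
finger_force: 12.0
```

Run:
```python
from h import *
s=r.get_state(); print(s["opening"]*88,s["finger_force"])
im=r.snapshot("wrist"); cv2.imwrite("pics/w8.png",im)
print(go((0.4655,0.178,0.081),8.5)); print(go((0.687,0.1415,0.2)))
```

```text
29.951134491351954 11.999825835227966
(array([ 3.000e-01, -1.000e-01,  1.189e+02]), np.float64(0.1), array([0.4657, 0.1778, 0.1999]), np.float64(8.6))
(array([-68.9, 213.4,  -0.3]), None, array([0.4657, 0.1778, 0.1999]), np.float64(8.6))
```

View pics/w8.png

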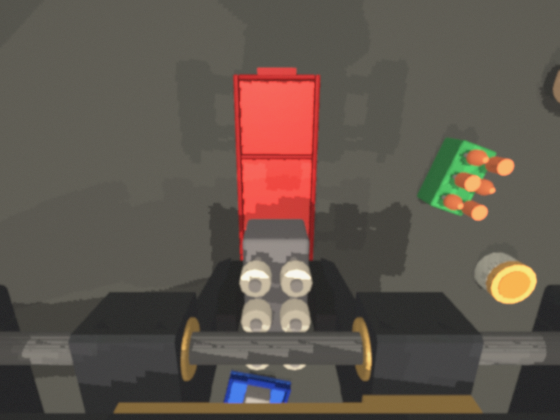

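Request:
play_rows(
  translation=[
    [0,0,0.035],
    [0,0,0.035],
    [0,0,0.028],
    [0,0,0.015],
    [0,0,0.0055],
    [0,0,0],
    [0,0,0],
    [0,0,0],
    [0,0,0],
    [0,0,0],
    [0,0,-0.025],
    [0,0,-0.045],
    [0,0,-0.048],
    [-0.0138,0.0427,0],
    [-0.0138,0.0427,0],
    [-0.0138,0.0427,0],
    [-0.0138,0.0427,0],
    [-0.0137,0.0426,0],
    [0,0,0],
  ],
  delta_rot=[
    [0,0,0],
    [0,0,0],
    [0,0,0],
    [0,0,0],
    [0,0,0],
    [0,0,0],
    [0,0,0],
    [0,0,0],
    [0,0,0],
    [0,0,0],
    [0,0,0],
    [0,0,0],
    [0,0,0],
    [0,0,0],
    [0,0,0],
    [0,0,0],
    [0,0,0],
    [0,0,0],
    [0,0,0],
  ],
  grip=[-1,-1,-1,-1,-1,-1,0.4,0.4,0.4,0.4,0.4,0.4,0.6,0.6,0.6,0.6,0.6,0.6,0.6],
)

```text
clock: 29.78
tool_pos: [0.6897, 0.1396, 0.1994]
eef_rot: [0.654, 0.757, 0.001, 0.001]
contact_force: [-0.8, 0.5, 0.4]
opening: 0.804
finger_force: 0.0
```

Run:
```python
from meas import *
im=r.snapshot("wrist"); cv2.imwrite("pics/w9.png",im); r.snapshot("side"); r.snapshot("top")
measure("bottle_white",["side","top","wrist"],(.4763,.1058)); measure("block_felts",["wrist","side","top"],(.4655,.178)); measure("tin_polish",["wrist","side","top"]); measure("tin_polish",["wrist"])
print(go((0.687,0.1415,0.077)))
```

```text
bottle_white ['side', 'top', 'wrist'] [476.7 104.6   3.2   5.4] 0.837
block_felts ['wrist', 'side', 'top'] [465.6 179.6   8.6   8.1] 0.71
tin_polish ['wrist', 'side'] [684.4 144.5   3.6   5.1] 0.913
tin_polish ['wrist'] [684.7 144.6  -1.    9.7] 0.933
(array([-1.000e-01, -1.000e-01,  1.229e+02]), None, array([0.6871, 0.1416, 0.1999]), np.float64(8.5))
```

View pics/w9.png

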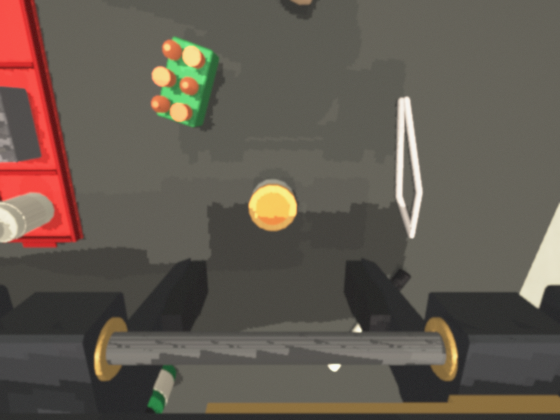

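Request:
play_rows(
  translation=[
    [0.0021,-0.0013,0.035],
    [0,0,0.035],
    [0,0,0.03],
    [0,0,0.015],
    [0,0,0.008],
    [0,0,0],
    [0,0,0],
    [0,0,0],
    [0,0,0],
    [0,0,0],
    [0,0,0],
    [0,0,0],
    [0,0,-0.025],
    [0,0,-0.045],
    [0,0,-0.053],
    [0,0,0],
    [0,0,0],
  ],
  delta_rot=[
    [0,0,0],
    [0,0,0],
    [0,0,0],
    [0,0,0],
    [0,0,0],
    [0,0,0],
    [0,0,0],
    [0,0,0],
    [0,0,0],
    [0,0,0],
    [0,0,0],
    [0,0,0],
    [0,0,0],
    [0,0,0],
    [0,0,0],
    [0,0,0],
    [0,0,0],
  ],
  grip=[0.6,0.6,0.6,0.6,0.6,0.6,-1,-1,-1,-1,-1,-1,-1,-1,-1,-1,-1],
)

```text
clock: 32.55
tool_pos: [0.6853, 0.1434, 0.2004]
eef_rot: [0.652, 0.758, 0.0, -0.0]
contact_force: [0.5, 0.3, -0.4]
opening: 0.447
finger_force: 12.0
```

Run:
```python
from meas import *
s=r.get_state(); print(s["opening"]*88,s["finger_force"])
im=r.snapshot("wrist"); cv2.imwrite("pics/w10.png",im)
t=s["tool_pos"]; k=r.get_calibration("wrist")
# held tin: where is it relative to the tool?
for x in r.silhouettes("wrist","tin_polish")[:2]:
    m=np.array(x["pixels"]).astype(np.uint8); print(x["confidence"],cv2.boundingRect(m))
print("expected tin top edge px", proj(k,(t[0],t[1],t[2]-.077+.028)), [np.round(proj(k,(t[0]-.02*np.sin(.148),t[1]+.02*np.cos(.148),t[2]-.077+z))) for z in (0,.028)])
print(go((0.4547,0.2502,0.2),8.5))
```

```text
39.32165988125989 11.999989002943039
0.61 (234, 236, 83, 93)
expected tin top edge px [274.68582236 294.11568751] [array([275., 232.]), array([275., 255.])]
(array([ 139.8, -211.5,   -0.7]), np.float64(0.0), array([0.6846, 0.1433, 0.1987]), np.float64(8.5))
```

View pics/w10.png

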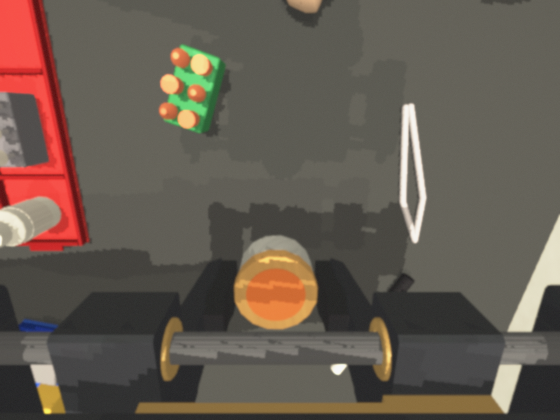

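Request:
play_rows(
  translation=[
    [0.028,-0.0423,0],
    [0.028,-0.0423,0],
    [0.028,-0.0423,0],
    [0.028,-0.0423,0],
    [0.0278,-0.0423,0],
    [0,0,0],
    [0,0,0.035],
    [0,0,0.035],
    [0,0,0.028],
    [0,0,0.014],
    [0,0,0.0065],
    [0,0,0],
    [0,0,0],
    [0,0,0],
    [0,0,0],
    [0,0,0],
    [0,0,-0.025],
    [0,0,-0.045],
    [0,0,-0.06],
    [0,0,0],
  ],
  delta_rot=[
    [0,0,0],
    [0,0,0],
    [0,0,0],
    [0,0,0],
    [0,0,0],
    [0,0,0],
    [0,0,0],
    [0,0,0],
    [0,0,0],
    [0,0,0],
    [0,0,0],
    [0,0,0],
    [0,0,0],
    [0,0,0],
    [0,0,0],
    [0,0,0],
    [0,0,0],
    [0,0,0],
    [0,0,0],
    [0,0,0],
  ],
  grip=[-1,-1,-1,-1,-1,-1,-1,-1,-1,-1,-1,-1,0.4,0.4,0.4,0.4,0.4,0.4,0.4,0.4],
)

```text
clock: 35.15
tool_pos: [0.4576, 0.2512, 0.2152]
eef_rot: [0.653, 0.758, 0.004, 0.001]
contact_force: [-0.4, -0.1, -0.2]
opening: 0.7
finger_force: 0.0
```

Request:
play_rows(
  translation=[
    [0,0,-0.05],
    [0,0.03,-0.05],
    [-0.02,0.04,0],
    [-0.04,0.02,0],
    [-0.04,0.02,0],
    [-0.04,0,0],
    [-0.04,0,0],
    [-0.04,0,0],
    [0,0,0],
    [0,0,0],
  ],
  delta_rot=[
    [0,0,0],
    [0,0,0],
    [0,0,0],
    [0,0,0],
    [0,0,0],
    [0,0,0],
    [0,0,0],
    [0,0,0],
    [0,0,0],
    [0,0,0],
  ],
  grip=[0.4,0.4,0.4,0.4,0.4,0.4,0.4,0.4,0.4,0.4],
)

```text
clock: 36.4
tool_pos: [0.5967, 0.0501, 0.3104]
eef_rot: [0.652, 0.758, -0.0, -0.001]
contact_force: [0.5, 0.2, -0.7]
opening: 0.699
finger_force: 0.0
```

Run:
```python
from meas import *
print(r.get_state()["tool_pos"])
ims=[r.snapshot(c) for c in ("top","side","wrist")]
cv2.imwrite("pics/end.png",np.vstack([cv2.resize(ims[0][130:330,110:450],(800,470))[:, :], ])); 
cv2.imwrite("pics/endside.png",cv2.resize(ims[1][130:,180:420],(496,600)))
T={"tray_blue":((.470,-.1285),-4.8),"tray_red":((.4655,.178),8.5)}
for n,g,t in (("bottle_amber",(.463,-.204),"tray_blue"),("block_drills",(.47,-.1285),"tray_blue"),("bottle_white",(.4763,.1058),"tray_red"),("block_felts",(.4655,.178),"tray_red"),("tin_polish",(.4547,.2502),"tray_red"),("bottle_green",None,0),("block_stones",None,0)):
    measure(n,["top","side","wrist"],g)
```

```text
[0.59667855 0.05011549 0.31035167]
bottle_amber ['top', 'side'] [ 462.6 -203.3    5.3    0.5] 0.848
block_drills ['top', 'side', 'wrist'] [ 470.1 -128.1    5.2   -3. ] 0.73
bottle_white ['side', 'wrist'] [476.1 101.6  -6.   15.9] 0.85
block_felts ['side', 'wrist'] [465.4 175.5  -6.6   7.7] 0.883
tin_polish ['side'] [4.551e+02 2.463e+02 1.000e-01 1.310e+01] 0.937
bottle_green ['top', 'side', 'wrist'] [595.1 -70.8  -1.8   6.5] 0.834
block_stones ['side', 'wrist'] [610.9 225.3  -5.9 -10.4] 0.907
```

View pics/end.png

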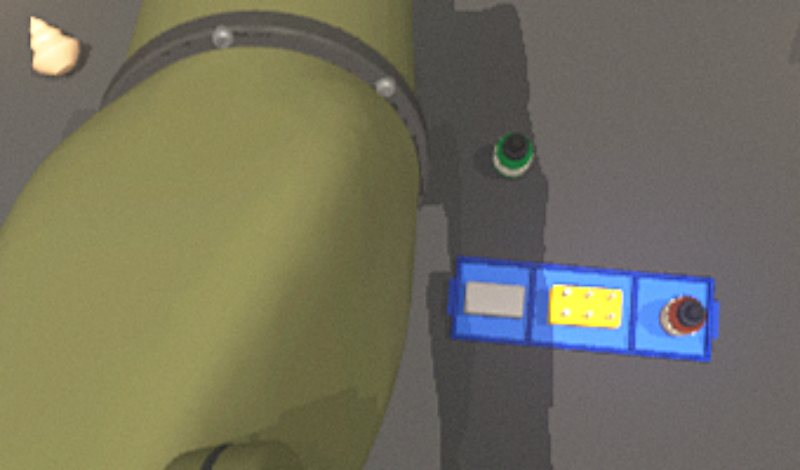

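View pics/endside.png

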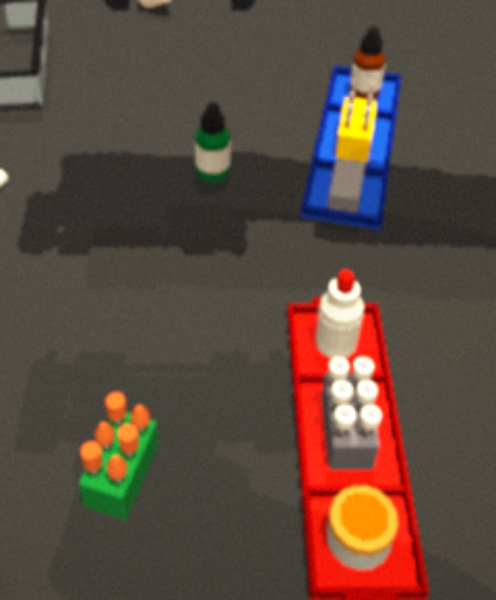

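```bash
python3 -c "
from plant import r
print(r.finish_job())"
```

```text
the job is handed in; nothing more can be done
None
```

The job is handed in at about 37 s of the 128 s allowed. By the final pictures all five pieces stand upright in their own pockets and the green bottle and stones block have not moved; the hand-in call returned no verdict.

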